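Line up a hinge for its pin

ROBOT

A 6-joint arm with a two-finger parallel gripper is mounted at the origin on the work surface; the furniture and walls round the work are solid. World frame = base frame: x ahead of the robot, y to its left, z up, the work surface at z = 0. Lengths are in mm, angles in rad, forces in N, time in s.
With the tool pointing down it reaches from about 350 to 775 mm from the base axis. Payload 7.3 kg.
Tool frame: the origin (TCP) lies on the front face of the gripper's body, between the roots of the fingers; the fingertips stand 66 mm ahead of it and the grasp point (between the pads) lies 47 mm ahead of it (bot.tip_extent is the distance from the TCP to the fingertips, in mm); z points along the fingers, y is the line along which they close (so a half turn about z gives the same grasp; the last joint's range is limited). The gripper opens to 92 mm and grips with 3 to 60 N. Pads are 19 mm wide; open, the fingers measure 130 mm over their backs; the gripper's body (75 mm by 190 mm) begins 47 mm behind the grasp point.
Start: joints at [0.995, 0.342, 1.524, -0, 1.275, -0.146], TCP at [218.747, 477.272, 292.241] pointing down, gripper open.
Joint ranges: [-2.53, 2.53], [-0.77, 2.02], [0.04, 2.7], [-1, 4.14], [0.28, 2.66], [-3.11, 3.11]. Speed limits (rad/s): [2.57, 2.57, 3.14, 3.14, 3.14, 3.14].

INTERFACE

Orientations are given as [roll, pitch, yaw] about the fixed x, y, z axes, in that order (R = Rz(yaw) Ry(pitch) Rx(roll)).
In Python, from plant import readout, viewer, order, bot gives the robot as it stands.
- The arm moves only by the shell command python3 -m creep 'ROWS'. ROWS is text: rows parted by semicolons, each of 7 numbers parted by spaces: the shift along the world's x, y, z in m, then the turn, a rotation vector about the world's x, y, z in rad, then the opening in per cent of the stroke, from 0 (shut) to 100 (fully open). A call has 1 to 8 rows; each row shifts and turns the commanded pose from where the row before left it; what a row does not reach is not made up. A row lasts 1/12 s, in which the tool goes at most 41.7 mm and 7.16 degrees, less where a joint would pass 70% of its speed; a pose out of reach is approached as far as the arm can. A call is refused whole if a number of a shift passes 0.0417 or a number of a turn 0.125, either way. A call with a gripper value outside its range is refused whole. The fingers move at their own pace and stop on an object; the grip force is fixed at half the most. Time passes only in rows, so rows that do not move let the fingers close. It gives the time, the measured TCP pose, the force, the opening and the grip force at its end, in the units of the state.
- readout.get_obs(): the state, without advancing time (a new reading comes with each control period).
- viewer.capture(name): name is "side" or "top" or "wrist"; returns the picture (420x560x3 uint8, red, green, blue); there is no depth.
- viewer.camera_info(name): a dict with "fx", "fy", "cx", "cy" (pixels), "origin" and "rotation" of the camera in the world. Camera axes: x right, y up, looking along -z (the intrinsics and any distortion apply to the point x, -y, -z); pixel columns grow to the right and rows downward; lengths in mm; the calibration is good to about 2 mm. A picture is of the moment at which its call begins: read the wrist's pose just before it. camera_info takes no time and is no camera call; for the wrist camera it gives the pose at the moment of the call.
- order.close_job(): hands the job in; it is judged then, once.
The state is a dict: "time": time; "joint_positions": joint angles; "dq": joint speeds; "tau": joint torques, N m; "tool_pos": TCP position; "tcp_rot": TCP orientation; "contact_force": force on the tool from outside, world axes, zero at the start; "moment": the same for the moment, N m; "grip_width": finger opening in mm; "finger_force": force on a finger pad.
Only numpy, scipy, OpenCV 4.12 (cv2) and the standard library are available. Lean on these libraries where they do the work, as an engineer would, in place of code of your own. Each camera call takes 0.05 s, during which the arm holds its last target. There are 200 camera calls.

TASK

Take the wooden block whose brass hinge leaf has the single middle knuckle, and lower that knuckle gently from above into the gap between the two knuckles on the jamb block, pressing the sprung gauge foot down until its pointer reads the red 7 mm mark and the knuckle holes line up for the pin. Finish while still holding the leaf there in the gripper, level, in line and still: do not put it down, let go of it or lean it on the jamb. Leave the leaf with two knuckles, the steel hinge pin and the solder spool where they lie.

Things in the scene. Friction and masses are not known exactly. Their poses are not given: they have to be found in the camera images.
- leaf_one_centre (a point): Centre of the leaf's wooden block, 50 (x) x 44 (y) x 44 (z) mm, on a 4 mm brass plate 44 mm wide; block top 22 mm above this point, underside of the plate 26 mm below it. Grip the block across y. One brass knuckle (24 mm outside, 12 mm bore, 22 mm long along y) at the plate's +x end. 0.2 kg. Axes: x from block to knuckle, y along the bore, z up.
- leaf_one_axis (a point): Middle of the bore of leaf_one's knuckle: 55 mm ahead (+x) of the block's centre and 14 mm below it; axes as leaf_one_centre. The knuckle's lowest line is 12 mm below this point, level with the plate's underside.
- leaf_one: The same leaf as a body; origin at the underside of the plate, below the centre of the wooden block; axes as leaf_one_centre.
- leaf_two_centre (a point): Centre of the wooden block of the other leaf, a decoy to be left alone: the same block and plate (59 mm wide) but two knuckles, each 16 mm long, with a gap between them; it does not mate with the jamb.
- jamb: Fixed light-wood jamb block (70 x 110 mm, top at 60 mm) on a dark steel foot; origin on the bench straight below the middle of the pin axis; y along the pin axis, x into the block, whose front face is 15 mm beyond the axis. The two knuckles of its brass leaf (24 mm outside, 12 mm bore, 16 mm long each) overhang the front, 27 mm apart.
- jamb_axis (a point): Middle of the pin axis, centre of the gap between the jamb's knuckles, 72 mm above the bench; axes as jamb. The loose knuckle's bore belongs here with the same x and y directions; its wooden block then hangs free in front (-x) of the jamb.
- gauge (a joint): Sprung gauge foot (14 x 14 mm steel pad) in the gap below the pin axis; value in m, 0 = raised (pad top 67 mm above the bench), grows downward to 0.014; at 0.007 (pad top 60 mm up, pointer on the red line of the white scale on the jamb's front) the bores are level. Light spring: 0.3 N to start, about 1 N at 0.007.
- hinge_pin_centre (a point): Centre of the bent steel hinge pin lying on the bench (8 mm thick, 100 mm long); leave it alone.
- solder_spool: Black spool of solder wire, 52 mm across, 25 mm high, origin under its centre; leave it alone.
Not all that is in view belongs to the job. Leave any green look-alike of the leaf_one alone.

How it is judged (in metres and radians):
On the way, in this order (a step that is already met when the one before it is completed fails the run):
1. the single-knuckle leaf is held in the fingers above the raised gauge foot (height (world z) of leaf_one above 0.07 m and contact force between the fingers and leaf_one above 2 N), for 0.1 s.
2. its knuckle, in the gap, has begun to press the gauge foot down (value of joint gauge above 0.002 m and distance between leaf_one_axis and jamb_axis below 0.012 m), for 0.05 s.
At the end, for the whole second after the job is handed in: Single-knuckle leaf still gripped in the air and still: bore centre within 3.5 mm of the jamb axis, parallel within 0.07 rad, level within 0.12 rad, gauge at 7 +- 2.5 mm, under 5 N between leaf and jamb (foot included); other leaf, pin and spool within 20 mm of their start (distance between leaf_one_axis and jamb_axis below 0.0035 m and angle between the y axis of leaf_one_axis and the y axis of jamb_axis, either way round below 0.07 rad and angle between leaf_one's own z axis and vertical below 0.12 rad and value of joint gauge between 0.0045 and 0.0095 m and contact force between the fingers and leaf_one above 2 N and contact force between leaf_one and jamb below 5 N and linear speed of leaf_one below 0.02 m/s and distance of each of leaf_two_centre, hinge_pin_centre, solder_spool from where it was at the start of the episode below 0.02 m); the arm keeps its last pose, push and grip.
It fails at once if the leaf is forced against the jamb with more than 25 N (contact force between leaf_one and jamb above 25 N).
It fails at once if the other leaf, the pin or the spool is moved by more than 20 mm (distance of any of leaf_two_centre, hinge_pin_centre, solder_spool from where it was at the start of the episode above 0.02 m).
It also fails if it takes over 48 s, if anything falls off the work surface, if the arm or the gripper's body presses on something with over 40 N, if the wrist force passes 120 N, or if a joint passes its speed limit or range.

## Working session

There is one attempt and no reset: what is moved stays moved. The work goes in short steps, Python scripts to look and compute and a shell command to move; the robot and the scene stay as the last step left them, time stands still between calls to the robot, and variables do not carry over. Pictures are saved under pics/ and viewed, at most 10 in all, crops included, and the job is handed in when it is done.

```bash
ls; mkdir -p pics
cat > h.py <<'E'
import numpy as np, cv2
from plant import readout, viewer, order, bot
def snap(n,f):
    info=viewer.camera_info(n); im=viewer.capture(n); cv2.imwrite(f'pics/{f}.png',im[:,:,::-1]); return im,info
def ray(info,u,v):
    d=np.array([(u-info['cx'])/info['fx'],-(v-info['cy'])/info['fy'],-1.]); return np.array(info['origin']),np.array(info['rotation'])@d
def plane(info,u,v,z):
    o,d=ray(info,u,v); return o+d*(z-o[2])/d[2]
def proj(info,p):
    c=np.array(info['rotation']).T@(np.array(p)-np.array(info['origin'])); return info['cx']+info['fx']*c[0]/-c[2], info['cy']-info['fy']*c[1]/-c[2]
E
python3 - <<'E'
from h import *
ims=[]
for n in('top','side'):
    im,i=snap(n,n+'0'); print(n,i)
im,i=snap('wrist','wrist0');print(i)
print(readout.get_obs())
E
```

```text
pics
top {'fx': 477.8760284157926, 'fy': 477.8760284157926, 'cx': 277.53568090534753, 'cy': 212.5176230290929, 'origin': array([ 398.90799442,   -4.57386806, 1015.39764152]), 'rotation': array([ 0.10295396, -0.00727993, -1.57595924])}
side {'fx': 406.63670971488807, 'fy': 406.63670971488807, 'cx': 276.1686681851882, 'cy': 216.11773047854302, 'origin': array([162.57394443, 160.85923948, 807.42986403]), 'rotation': array([ 0.47493682,  0.00207991, -1.99534349])}
{'fx': 306.81736751441696, 'fy': 306.81736751441696, 'cx': 275.0839746520689, 'cy': 209.68969124683164, 'origin': array([142.38268819, 511.49792335, 383.71331267]), 'rotation': array([-3.13139844e-01,  5.09967867e-04,  1.14044214e+00])}
{'time': 0.15, 'joint_positions': array([ 9.95034384e-01,  3.42544108e-01,  1.52477471e+00,  1.37035825e-06,
        1.27540424e+00, -1.46009736e-01]), 'dq': array([ 0.00021623, -0.00282001, -0.00212805, -0.0013849 , -0.00146056,
        0.00118325]), 'tau': array([ 1.70884763e-03, -4.31472158e+01, -2.44351566e+01,  7.19647575e-02,
        5.37506829e-02, -8.37085076e-05]), 'tool_pos': array([218.60026055, 477.0793987 , 291.7222009 ]), 'tcp_rot': array([-3.14047447e+00, -1.65760639e-04,  2.71183995e+00]), 'contact_force': array([-0.85294192,  0.33767331,  0.44794862]), 'moment': array([ 0.0162025 , -0.02333488,  0.00899617]), 'finger_force': 0.0, 'grip_width': 91.6662629205148}
```

View top.

Run:
```python
s=open('h.py').read()
s=s.replace("info=viewer.camera_info(n);","info=viewer.camera_info(n); info['rotation']=R.from_euler('xyz',info['rotation']).as_matrix();").replace("import numpy","from scipy.spatial.transform import Rotation as R\nimport numpy",1)
open('h.py','w').write(s)
```

```text
(no output)
```

View pics/top0.png

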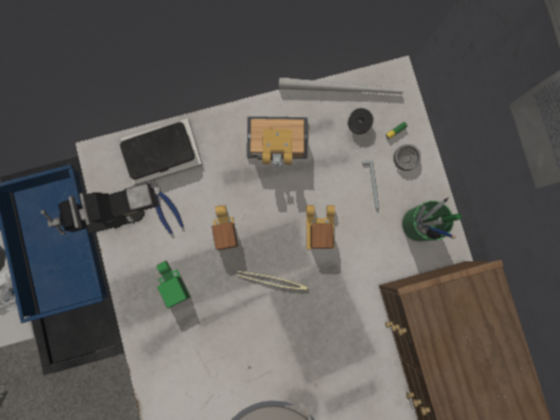

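View pics/side0.png

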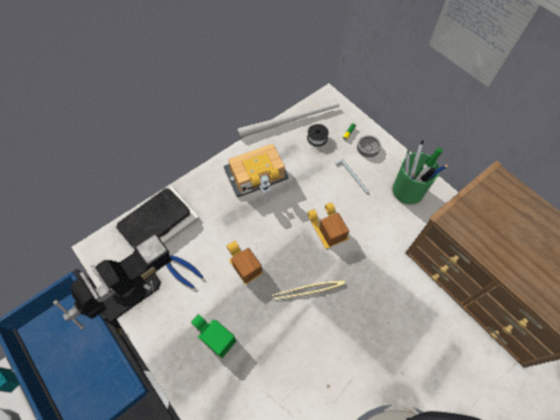

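Run:
```python
from h import *
im,i=snap('top','t1')
c=cv2.resize(im[110:260,195:350],None,fx=5,fy=4*1.0,interpolation=cv2.INTER_CUBIC)
c=cv2.resize(im[105:260,195:350],None,fx=3.8,fy=3.8,interpolation=cv2.INTER_CUBIC)
cv2.imwrite('pics/crop1.png',c[:,:,::-1])
for n,uv,z in [('blk1',(224,234),48),('kn1',(221,212),24),('blk2',(320,236),48),('jambgap',(277.5,157),72),('jambL',(267,157),84),('jambR',(288,157),84),('green',(172,292),48),('pin',(374,185),4)]:
    print(n,plane(i,*uv,z).round(1))
```

```text
blk1 [455.6  96.5  48. ]
kn1 [502.9 105.5  24. ]
blk2 [450.6 -97.9  48. ]
jambgap [608.5 -12.5  72. ]
jambL [605.9   8.5  84. ]
jambR [605.7 -33.2  84. ]
green [340.1 199.5  48. ]
pin [ 561.8 -219.6    4. ]
```

View pics/crop1.png

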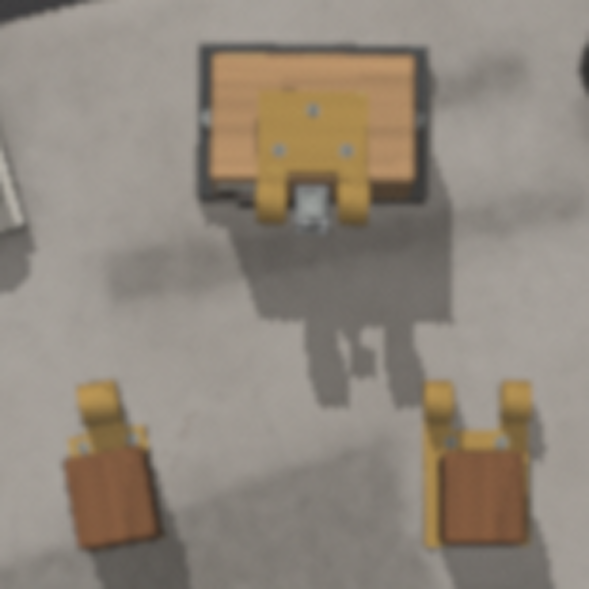

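The top crop shows three candidates: brown with a single knuckle (full image 224,235), brown with two knuckles (322,236), and a green look-alike (172,290). The left brown one, whose single knuckle is at (221,210), is leaf_one. It points about 0.18 rad left of +x. The jamb gap, with the grey foot, is at (277,158).

```bash
python3 -m creep '0.02 -0.032 0 0 0 -0.12 100;0.02 -0.032 0 0 0 -0.12 100;0.02 -0.032 0 0 0 -0.12 100;0.02 -0.032 0 0 0 -0.12 100;0.02 -0.032 0 0 0 -0.12 100;0.02 -0.032 0 0 0 -0.12 100;0.02 -0.032 0 0 0 -0.12 100;0.02 -0.032 0 0 0 -0.12 100' | tail -3
python3 -m creep '0.02 -0.032 0 0 0 -0.12 100;0.02 -0.032 0 0 0 -0.12 100;0.02 -0.032 0 0 0 -0.12 100;0.02 -0.03 -0.01 0 0 -0.12 100;0 0 -0.01 0 0 -0.12 100;0 0 -0.01 0 0 -0.12 100;0 0 -0.01 0 0 -0.12 100;0 0 -0.01 0 0 -0.12 100'
python3 -m creep '0 0 -0.01 0 0 -0.12 100;0 0 0 0 0 -0.12 100;0 0 0 0 0 -0.12 100;0 0 0 0 0 -0.12 100;0 0 0 0 0 -0.12 100;0 0 0 0 0 0 100;0 0 0 0 0 0 100'
python3 - <<'E'
from h import *
im,i=snap('wrist','w1'); o=readout.get_obs(); print(o['tool_pos'],o['tcp_rot'],i['origin'])
E
```

```text
contact_force: [1.2, 1.6, -0.2]
grip_width: 91.9
finger_force: 0.0
time: 1.53
tool_pos: [458.7, 94.9, 241.6]
tcp_rot: [-3.141, 0.0, 0.785]
contact_force: [0.6, -0.1, 0.4]
grip_width: 91.9
finger_force: 0.0
time: 2.12
tool_pos: [458.7, 95.3, 232.1]
tcp_rot: [3.142, 0.0, 0.195]
contact_force: [-0.8, -0.6, 0.2]
grip_width: 91.7
finger_force: 0.0
[458.67868505  95.27323736 232.18518131] [3.14152911e+00 2.03412832e-04 1.95603552e-01] [540.71778836 111.00006609 324.20592625]
```

View pics/w1.png

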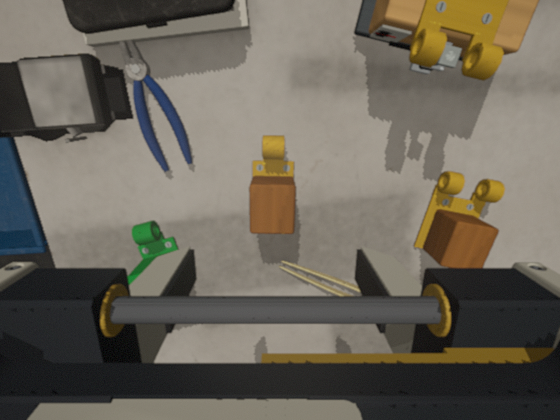

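The wrist view shows leaf_one at (273,205) with its knuckle at (274,147), pointing straight up the image. The jamb gap is at about (445,50).

Run:
```python
from h import *
im=cv2.imread('pics/w1.png'); i=viewer.camera_info('wrist'); i['rotation']=R.from_euler('xyz',i['rotation']).as_matrix()
hsv=cv2.cvtColor(im,cv2.COLOR_BGR2HSV)
roi=np.zeros(im.shape[:2],np.uint8); roi[120:245,235:310]=1
br=cv2.inRange(hsv,(3,90,40),(14,255,255))*roi; ye=cv2.inRange(hsv,(15,120,60),(32,255,255))*roi
for n,m in('brown',br),('yellow',ye):
    c=max(cv2.findContours(m,0,1)[0],key=cv2.contourArea); print(n,cv2.boundingRect(c),cv2.minAreaRect(c),cv2.approxPolyDP(c,2.5,True)[:,0].tolist())
# predicted
o=readout.get_obs()
for x,y,yaw in((455,96,.19),):
    c,s=np.cos(yaw),np.sin(yaw)
    for p in((-25,-22,48),(-25,22,48),(25,22,48),(25,-22,48),(25,22,4),(25,-22,4),(67,-11,12),(67,11,12),(55,-11,24),(55,11,24)):
        print(p,np.round(proj(i,(x+c*p[0]-s*p[1],y+s*p[0]+c*p[1],p[2])),1))
```

```text
brown (250, 177, 46, 57) ((272.5, 205.0), (56.0, 45.0), 90.0) [[254, 177], [250, 185], [250, 231], [280, 233], [284, 230], [292, 233], [295, 187], [292, 178]]
yellow (253, 136, 41, 42) ((273.0, 156.5), (41.0, 40.0), 90.0) [[263, 136], [264, 159], [253, 161], [253, 177], [292, 177], [293, 162], [282, 160], [283, 136]]
(-25, -22, 48) [295.8 232.4]
(-25, 22, 48) [250.4 232.2]
(25, 22, 48) [249.3 181.6]
(25, -22, 48) [297.2 181.9]
(25, 22, 4) [252.6 172.5]
(25, -22, 4) [294.3 172.7]
(67, -11, 12) [284.7 132.2]
(67, 11, 12) [262.5 132.1]
(55, -11, 24) [284.9 145.8]
(55, 11, 24) [262.1 145.7]
```

Run:
```python
from h import *
im=cv2.imread('pics/w1.png')
c=np.hstack([cv2.resize(im[125:245,235:310],None,fx=4,fy=4,interpolation=2),cv2.resize(im[0:120,350:450+90],None,fx=2.6,fy=4,interpolation=2)])[:, :800]
cv2.imwrite('pics/crop2.png',c)
```

```text
(no output)
```

View pics/crop2.png

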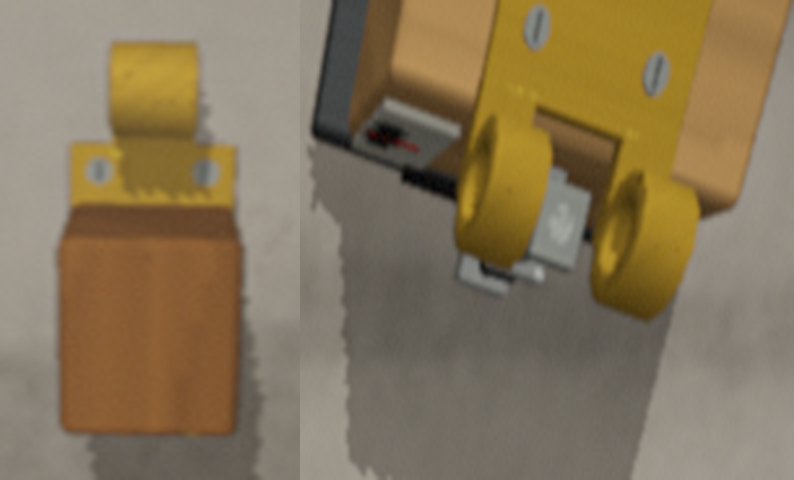

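Leaf yaw is about 0.195 rad, which matches the tool, and its centre is about (452.5, 96.4). I'll shift by (-6, +1) mm, descend to TCP z = 75 and grip.

```bash
python3 -m creep '-0.006 0.001 -0.03 0 0 0 100;0 0 -0.035 0 0 0 100;0 0 -0.035 0 0 0 100;0 0 -0.03 0 0 0 100;0 0 -0.02 0 0 0 100;0 0 -0.007 0 0 0 100;0 0 0 0 0 0 100;0 0 0 0 0 0 100'
python3 -m creep '0 0 0 0 0 0 0;0 0 0 0 0 0 0;0 0 0 0 0 0 0;0 0 0 0 0 0 0;0 0 0 0 0 0 0;0 0 0 0 0 0 0;0 0 0 0 0 0 0;0 0 0 0 0 0 0'
```

```text
time: 2.83
tool_pos: [453.2, 96.3, 75.8]
tcp_rot: [3.141, -0.001, 0.193]
contact_force: [-0.3, 0.1, 0.3]
grip_width: 91.6
finger_force: 0.0
time: 3.5
tool_pos: [452.7, 96.3, 75.3]
tcp_rot: [3.142, -0.0, 0.192]
contact_force: [-0.2, -0.6, 1.3]
grip_width: 44.1
finger_force: 30.0
```

```bash
python3 -m creep '0 0 0.02 0 0 0 0;0 0 0.04 0 0 0 0;0 0 0.04 0 0 0 0;0.016 -0.02 0 0 0 -0.038 0;0.016 -0.02 0 0 0 -0.038 0;0.016 -0.02 0 0 0 -0.038 0;0.016 -0.022 0 0 0 -0.038 0;0.016 -0.024 0 0 0 -0.038 0'
python3 -m creep '0 0 0 0 0 0 0;0 0 0 0 0 0 0;0 0 0 0 0 0 0'
python3 - <<'E'
from h import *
im,i=snap('wrist','w2'); o=readout.get_obs(); print(o['tool_pos'],o['tcp_rot'],o['contact_force'],i['origin'])
np.save('w2o.npy',i['origin']);np.save('w2r.npy',i['rotation'])
snap('top','t2')
E
```

```text
time: 4.17
tool_pos: [533.1, -10.4, 175.0]
tcp_rot: [-3.141, 0.001, 0.001]
contact_force: [0.4, -0.1, -1.1]
grip_width: 43.8
finger_force: 30.0
time: 4.42
tool_pos: [532.0, -9.5, 174.6]
tcp_rot: [-3.141, 0.002, 0.002]
contact_force: [-0.1, 0.2, -1.8]
grip_width: 43.9
finger_force: 30.0
[531.92449453  -9.11783298 174.81454955] [-3.14120286e+00  1.62504024e-03  2.43205250e-03] [-0.88282692  0.12779342 -1.96994464] [615.78322596  -9.92384723 266.54214499]
```

View pics/w2.png

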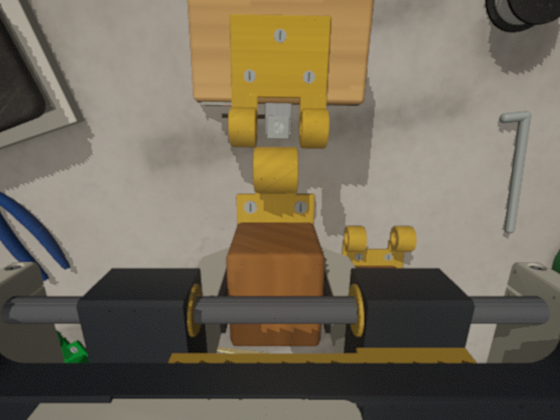

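The view shows the held knuckle at (276,170) and the jamb knuckles at (243,127) and (314,127), with the gap and foot between them at (278,125). Everything is nearly parallel.

```bash
cat > m.py <<'E'
from h import *
im=cv2.imread('pics/w2.png'); i=viewer.camera_info('wrist'); i['origin']=np.load('w2o.npy');i['rotation']=np.load('w2r.npy')
hsv=cv2.cvtColor(im,cv2.COLOR_BGR2HSV); ye=cv2.inRange(hsv,(15,130,50),(34,255,255))
def runs(a):
    d=np.diff(np.r_[0,(a>0).astype(int),0]); return [(s,e) for s,e in zip(np.where(d>0)[0],np.where(d<0)[0]) if e-s>5]
for v in(60,80,112,118,124,130,136,155,165,175,185): print(v,runs(ye[v,200:350]),'+200')
for u in(236,243,250,262,270,276,283,290,307,314,321): print(u,runs(ye[:230,u]))
def axis_x(v,z,back=False): # tangent of r=12 cylinder along y at height z, front(-x) side
    o,d=ray(i,277,v); n=np.array([d[0],d[2]])/np.hypot(d[0],d[2]); t=(z-o[2])/d[2]; x=o[0]+d[0]*t; k=12/abs(n[1]); return x-k if back else x+k
for v in(144,145,146,147): print(v,'jamb x',axis_x(v,72).round(1))
ztcp=174.8; za=ztcp-63.3
for v in(191,193,195): print(v,'own x front',axis_x(v,za).round(1))
for v in(146,148,150): print(v,'own x back',axis_x(v,za,True).round(1))
for u in(228,229,257,258,300,301,329,330): print(u,'y@84',plane(i,u,125,84)[1].round(1))
for u in(253,254,255,297,298,299): print(u,'y own',plane(i,u,165,za+12)[1].round(1))
# front top edge of jamb block by gradient: orange/dark boundary
g=cv2.cvtColor(im,cv2.COLOR_BGR2GRAY).astype(float)
for u in(205,212,220,335,345,355): print(u,90+np.argmax(-np.diff(g[90:112,u])),end=' ')
E
python3 m.py
```

```text
60 [(np.int64(29), np.int64(133)), (np.int64(140), np.int64(150))] +200
80 [(np.int64(30), np.int64(45)), (np.int64(55), np.int64(103)), (np.int64(114), np.int64(129))] +200
112 [(np.int64(29), np.int64(57)), (np.int64(100), np.int64(129))] +200
118 [(np.int64(28), np.int64(57)), (np.int64(100), np.int64(129))] +200
124 [(np.int64(28), np.int64(57)), (np.int64(99), np.int64(129))] +200
130 [(np.int64(28), np.int64(57)), (np.int64(99), np.int64(129))] +200
136 [(np.int64(29), np.int64(57)), (np.int64(100), np.int64(128))] +200
155 [(np.int64(53), np.int64(98))] +200
165 [(np.int64(53), np.int64(98))] +200
175 [(np.int64(53), np.int64(98))] +200
185 [(np.int64(54), np.int64(98))] +200
236 [(np.int64(0), np.int64(12)), (np.int64(13), np.int64(147))]
243 [(np.int64(0), np.int64(12)), (np.int64(13), np.int64(75)), (np.int64(77), np.int64(147)), (np.int64(194), np.int64(224))]
250 [(np.int64(0), np.int64(69)), (np.int64(83), np.int64(147)), (np.int64(194), np.int64(201)), (np.int64(214), np.int64(224))]
262 [(np.int64(0), np.int64(12)), (np.int64(13), np.int64(103)), (np.int64(147), np.int
[... 435 characters left out ...]
.int64(6), np.int64(12)), (np.int64(14), np.int64(71)), (np.int64(84), np.int64(148)), (np.int64(194), np.int64(206)), (np.int64(208), np.int64(224))]
314 [(np.int64(0), np.int64(73)), (np.int64(80), np.int64(148))]
321 [(np.int64(0), np.int64(148))]
144 jamb x 607.8
145 jamb x 607.2
146 jamb x 606.6
147 jamb x 606.0
191 own x front 588.2
193 own x front 587.1
195 own x front 586.0
146 own x back 586.8
148 own x back 585.8
150 own x back 584.8
228 y@84 17.3
229 y@84 16.7
257 y@84 0.6
258 y@84 0.0
300 y@84 -24.1
301 y@84 -24.6
329 y@84 -40.7
330 y@84 -41.3
253 y own 0.5
254 y own 0.0
255 y own -0.4
297 y own -20.1
298 y own -20.5
299 y own -21.0
205 104 212 104 220 104 335 101 345 102 355 103
```

```bash
python3 -m creep '0.01 -0.001 0 0 0 -0.01 0;0.0095 -0.0003 0 0 0 0 0;0 0 -0.01 0 0 0 0;0 0 0 0 0 0 0;0 0 0 0 0 0 0;0 0 0 0 0 0 0;0 0 0 0 0 0 0'
python3 - <<'E'
from h import *
im,i=snap('wrist','w3'); o=readout.get_obs(); print(o['tool_pos'],o['tcp_rot'],i['origin'])
np.save('w3o.npy',i['origin']);np.save('w3r.npy',i['rotation'])
im=im[:,:,::-1]; c=cv2.resize(im[60:230,200:360],None,fx=3.5,fy=3.5,interpolation=2); cv2.imwrite('pics/crop3.png',c)
E
```

```text
time: 5.1
tool_pos: [551.8, -10.8, 165.3]
tcp_rot: [3.142, 0.0, -0.008]
contact_force: [0.2, 0.5, -2.6]
grip_width: 43.6
finger_force: 30.0
[551.96866724 -10.89453462 165.37688204] [ 3.14151959e+00  5.08497418e-05 -8.03243977e-03] [635.46128146 -12.01369369 257.31462987]
```

View pics/crop3.png

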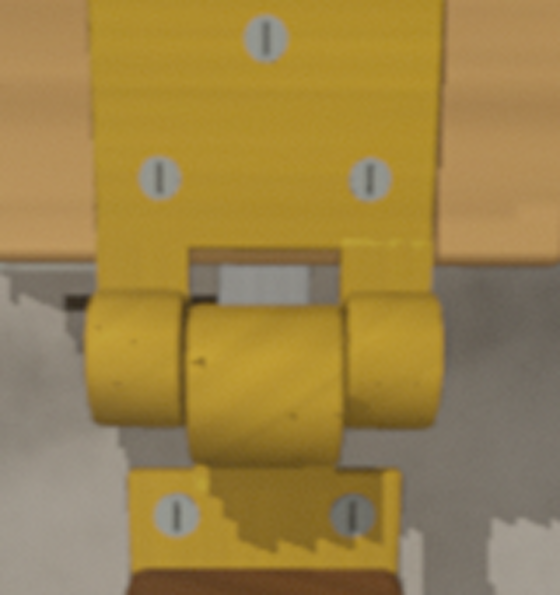

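```bash
sed -i 's/^for.*//;s/^    d=.*/    pass/;s/w2/w3/g' m.py
cat >> m.py <<'E'

print('jamb',[axis_x(60+a/3.5-.4,72).round(1) for a in(425,429)],'own',axis_x(60+467/3.5-.4,102.1).round(1),axis_x(60+304/3.5-.4,102.1,True).round(1))
print('y jamb',[plane(i,200+a/3.5-.4,165,z)[1].round(1) for a,z in((86,84),(443,84),(183,84),(346,84),(187,114.1),(342,114.1))])
E
python3 m.py
```

```text
jamb [np.float64(606.6), np.float64(605.8)] own 607.0 606.5
y jamb [np.float64(17.2), np.float64(-40.7), np.float64(1.5), np.float64(-24.9), np.float64(-1.4), np.float64(-22.2)]
```

Aligned to about 0.5 mm in x and 0.1 mm in y. I'll lower slowly.

```bash
python3 -m creep '-0.0005 0 -0.004 0 0 0 0;0 0 -0.005 0 0 0 0;0 0 -0.005 0 0 0 0;0 0 -0.004 0 0 0 0;0 0 -0.003 0 0 0 0;0 0 0 0 0 0 0;0 0 0 0 0 0 0'
python3 -m creep '0 0 -0.002 0 0 0 0;0 0 -0.002 0 0 0 0;0 0 -0.001 0 0 0 0;0 0 0 0 0 0 0;0 0 0 0 0 0 0;0 0 0 0 0 0 0'
```

```text
time: 5.73
tool_pos: [551.7, -11.0, 143.9]
tcp_rot: [3.142, 0.001, -0.008]
contact_force: [-0.5, -0.4, -2.0]
grip_width: 43.9
finger_force: 30.0
time: 6.23
tool_pos: [551.8, -11.0, 139.3]
tcp_rot: [3.141, -0.0, -0.008]
contact_force: [0.6, -0.1, -1.2]
grip_width: 43.8
finger_force: 30.0
```

```bash
python3 -m creep '0 0 -0.002 0 0 0 0;0 0 -0.001 0 0 0 0;0 0 -0.001 0 0 0 0;0 0 0 0 0 0 0;0 0 0 0 0 0 0;0 0 0 0 0 0 0;0 0 0 0 0 0 0'
python3 - <<'E'
from h import *
im,i=snap('wrist','w4'); print(readout.get_obs()['tool_pos'])
s=snap('side','s4')[0]
c=np.hstack([cv2.resize(im[60:230,190:360],(450,450),interpolation=2),cv2.resize(s[140:220,215:295],(345,450),interpolation=2)])
cv2.imwrite('pics/crop4.png',c[:,:,::-1])
E
```

```text
time: 6.82
tool_pos: [551.8, -11.0, 135.3]
tcp_rot: [3.142, -0.0, -0.008]
contact_force: [0.5, 0.3, -0.5]
grip_width: 44.1
finger_force: 30.0
[551.78487418 -11.04736839 135.28245919]
```

View pics/crop4.png

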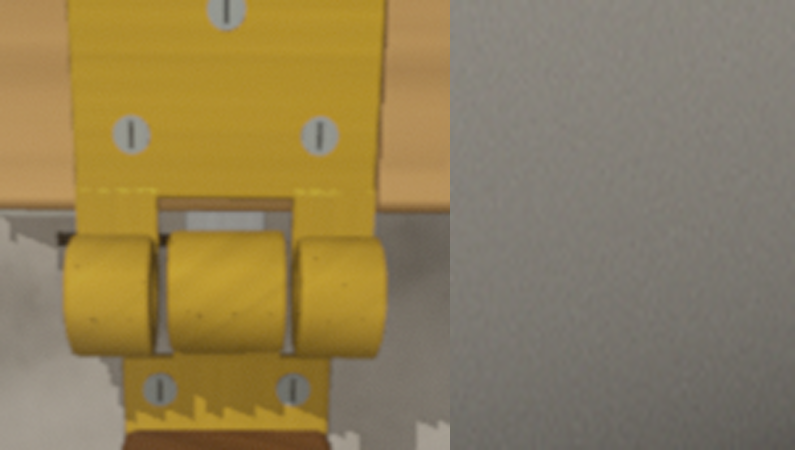

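The knuckle sits centred in the gap: held knuckle at crop 167–286, gap at 158–293, front and back edges level with the jamb's to about 0.5 mm. The change in force matches roughly 1 N from the foot. I'm handing in.

```bash
python3 -c "
from plant import order; print(order.close_job())"
```

```text
the job is handed in; nothing more can be done
None
```

I handed the job in with the single-knuckle leaf still gripped and its knuckle in the jamb gap, bores lined up to about 0.5 mm in the last wrist view. By tool height the foot is down about 7 mm; the arm blocked the side camera, so I didn't read the pointer directly, and the hand-in gave no verdict.

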